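# Fetch the small flask from behind the tall bottles

### The arm

A 6-joint arm with a two-finger parallel gripper is mounted at the origin on the work surface. World frame = base frame: x ahead of the robot, y to its left, z up, the work surface at z = 0. Lengths are in m, angles in rad, forces in N, time in s.
With the tool pointing down it reaches from about 0.4 to 0.825 m from the base axis. Payload 7 kg.
Tool frame: the origin (TCP) lies on the centre line of the jaws, within the pads' length; the fingertips stand finger_overhang ahead of it and the grasp point (between the pads) lies 8 mm behind it (finger_overhang is the distance from the TCP to the fingertips, in m); z points along the fingers, y is the line along which they close (so a half turn about z gives the same grasp; the last joint's range is limited). The gripper opens to 85 mm and grips with 20 to 120 N. Pads are 22 mm wide; open, the fingers measure 114 mm over their backs; the gripper's body (76 mm by 85 mm) begins 54 mm behind the grasp point. The pads swing forward as they close: fully open they stand 13 mm farther back than shut.
Start: joints at [1.566, 0.359, 0.012, 0, -1.224, -0.288], TCP at [0.195, 0.646, 0.242] pointing down, gripper open.
Joint ranges: [-3.07, 3.07], [-1.43, 2.12], [-1.02, 1.25], [-3.03, 1.67], [-3.05, -0], [-3.03, 3.03]. Speed limits (rad/s): [2.39, 2.39, 3.01, 3.14, 3.14, 3.14].

### API

Orientations are given as a unit quaternion [x, y, z, w].
In Python, from workcell import * gives the robot as it stands.
- The arm moves only by the shell command python3 -m inch 'ROWS' [OPENING]. ROWS is JSON, a list of rows, each an object with "travel": the shift along the tool's x, y, z in cm, a list of three; "turn": the turn, a rotation vector about the tool's x, y, z in rad, a list of three. A call has 1 to 5 rows; each row is the pose to reach, as a shift and turn from the pose commanded when the call began, along the tool's axes at that moment; what a row does not reach only later rows make up. A row lasts 1/12 s, in which the tool goes at most 41.7 mm and 7.16 degrees, less where a joint would pass 70% of its speed; a pose out of reach is approached as far as the arm can. A call with a gripper value outside its range is refused whole. OPENING is the gripper command: -1 is shut, 1 is fully open, values between are in proportion, set as the call begins (- or left out, the last holds). The fingers move at their own pace and stop on an object; the grip force is fixed at half the most. Time passes only in rows, so rows that repeat a pose let the fingers close. It gives the time, the measured TCP pose, the force, the opening and the grip force at its end, in the units of the state.
- sense(): the state, without advancing time (a new reading comes with each control period).
- get_image(name): name is "scene" or "top" or "wrist"; returns the picture (420x560x3 uint8, blue, green, red); there is no depth.
- calibration(name): a dict with "vertical_fov" (degrees; the focal length in pixels is half the picture's height over the tangent of half this angle, whatever the lens; pixels are square), "cx", "cy" (the principal point, pixels), "position" and "orientation" of the camera in the world; the wrist camera has in their place "mount" (4x4, takes a point from camera to tool coordinates, whose origin is the TCP and whose axes are the flange's). Camera axes: x right, y down, z forward; pixel columns grow to the right and rows downward; lengths in m; the calibration is good to about 2 mm. A picture is of the moment at which its call begins: read the wrist's pose just before it. calibration takes no time and is no camera call.
- hand_in(): hands the job in; it is judged then, once.
Trained networks look in the newest picture that a camera, given by its name, has taken for a name from the list of things; names that differ only in an ending like _2 or _b are one class to them, and where a whole thing is asked for, a point or a joint stands for the part that bears it (a point fixed in the world has none). Each returns a list of dicts, best first, with "confidence" (0 to 1); they miss things now and then, are a little off and sometimes report something else, mostly with a low value. They report only what shows in the picture. A call takes as long as a camera call. They do not tell look-alikes from the thing itself.
- regions_of(camera, name): "region" (420x560 bool, what is visible of it) and "xy" ([column, row] in pixels, amid what is visible of it).
- mark_of(camera, name): "xy" ([column, row] in pixels: a listed point, or the origin of a listed thing).
The state is a dict: "t": time; "qpos": joint angles; "dq": joint speeds; "effort": joint torques, N m; "ee_pos": TCP position; "ee_rot": TCP orientation; "force": force on the tool from outside, world axes, zero at the start; "wrist_torque": the same for the moment, N m; "finger_gap": opening from 0.0 (shut) to 1.0 (fully open); "grasp_force": force on a finger pad.
Only numpy, scipy, OpenCV 4.12 (cv2) and the standard library are available. Lean on these libraries where they do the work, as an engineer would, in place of code of your own. Each camera call takes 0.05 s, during which the arm holds its last target. There are 200 camera calls.

### The job

The small flat flask at the back of the wooden stock bay is wanted, but the jug and the round bottle stand in front of it. First set both of them upright in the grey side tray, then stand the flask upright in the white order tray beside the jar that is already there, and only after that put the jug and the round bottle back upright, each where it stood at the start. Do not knock anything over, and leave the other stock where it is.

Things in the scene. Friction and masses are not known exactly. Their poses are not given: they have to be found in the camera images.
- jug: Tall white plastic canister, square, 56 (its x) by 58 (its y) mm and straight-sided up to 100 mm, 122 mm high in all, with a grey screw cap and a small loop handle on top, both inside the footprint; about 0.3 to 0.6 kg. It starts in the front row of the bay, left or right, its sides within 6 degrees of parallel to the bay's. Origin: centre of its underside, z up; cap towards its -x.
- round_bottle: Tall white plastic bottle, round, 58 mm diameter and straight-sided up to 100 mm, 122 mm high in all, with a round grey cap in the middle; about 0.3 to 0.55 kg. It starts in the other place of the bay's front row. Origin: centre of its underside, z up; its yaw means nothing.
- flask: The wanted thing: small flat white flask, 30 (its x) by 60 (its y) mm, straight-sided to 50 mm, grey cap to 66 mm; 0.1 to 0.16 kg. It starts at the back of the bay behind the gap between the tall ones, about 10 mm from them and the back wall: grip it over its 60 mm width; a gripper body has no room until the tall ones are gone. Origin: centre of its underside, z up.
- bay: Fixed pale wood stock bay, open at the top and front (-x, towards the robot). Floor board 142 (x) by 242 (y) mm, 12 mm thick: things stand 12 mm above the table. Inside 218 mm wide (y), x from -71 to +65 mm; back wall (+x) 50 mm and side walls 35 mm above the floor board, 12 mm thick. Front places about 100 mm apart in y. Origin: centre of the underside, z up.
- side_tray: Fixed empty grey plastic tray, the side area, 140 (x) by 250 (y) mm, walls 5 mm thick, rim 15 mm above the table, floor 5 mm above the table. Origin: centre of the underside, z up.
- order_tray: Fixed white plastic tray for the order, 150 (x) by 220 (y) mm, walls 5 mm thick, rim 25 mm above the table, floor 5 mm above the table. The jar stands in its -y half; the +y half is free. Origin: centre of the underside, z up.
- jar: Bystander in the order tray: small white jar with a grey lid, 47 mm diameter, 50 mm high, loose. Must stay where it is. Origin: centre of its underside, z up.
- paper_roll: Bystander: white paper roll standing on end, 104 mm diameter, 100 mm high, loose, beyond the trays. Origin: centre of its underside, z up.
- tin: Bystander: steel tin with a paper band, 72 mm diameter, 70 mm high, loose, beyond the trays. Origin: centre of its underside, z up.
- brush: Bystander: wooden scrubbing brush lying bristles down, 50 (x) by 110 (y) mm, 40 mm high, loose, near the robot. Origin: centre of its underside, z up.
There are look-alikes about, which are no part of the job. What is shaped like the flask but orange is not meant. Leave any green look-alike of the jug alone.

How it is judged:
By the outcome, as a careful person would: the job done as asked, in the order asked, and still so for the second after the job is handed in, with the robot touching nothing.
It also fails if it takes over 144 s, if anything falls off the work surface, if the arm or the gripper's body presses on something with over 40 N, if the wrist force passes 120 N, or if a joint passes its speed limit or range.

## Working session

There is one attempt and no reset: what is moved stays moved. The work goes in short steps, Python scripts to look and compute and a shell command to move; the robot and the scene stay as the last step left them, time stands still between calls to the robot, and variables do not carry over. Pictures are saved under pics/ and viewed, at most 14 in all, crops included, and the job is handed in when it is done.

```bash
ls; mkdir -p pics; python3 - <<'E'
from workcell import *
import cv2
for n in ("scene","top"):
    cv2.imwrite(f"pics/{n}0.png",get_image(n)); print(n,calibration(n))
print(calibration("wrist")); s=sense(); print({k:s[k] for k in s})
try: print(finger_overhang)
except Exception as e: print(e)
E
```

```text
pics
scene {'vertical_fov': 50.15217063232511, 'cx': 278.4539919066039, 'cy': 215.02843837758343, 'position': array([ 1.30481929, -0.13996973,  0.85763184]), 'orientation': array([ 0.70300055,  0.61033682, -0.23928954, -0.27571672])}
top {'vertical_fov': 55.908696475688, 'cx': 275.0750296834143, 'cy': 213.07933885897705, 'position': array([ 0.38449632, -0.03851431,  0.9410822 ]), 'orientation': array([ 0.7358035 , -0.66899987,  0.06917985, -0.07903494])}
{'vertical_fov': 58.59099243384393, 'cx': 282.6833160817717, 'cy': 214.0473925684474, 'mount': array([[ 1.48372476e-03, -9.66112922e-01, -2.58115516e-01,
         6.44980834e-02],
       [ 9.99998273e-01,  1.72238681e-03, -6.98516540e-04,
         1.08171099e-03],
       [ 1.11942062e-03, -2.58114034e-01,  9.66113809e-01,
        -1.31643350e-01],
       [ 0.00000000e+00,  0.00000000e+00,  0.00000000e+00,
         1.00000000e+00]])}
{'t': 0.1, 'qpos': array([ 1.56611611e+00,  3.59308200e-01,  1.11879295e-02, -3.05190904e-04,
       -1.22411017e+00, -2.88100663e-01]), 'dq': array([-0.00015756,  0.00062014,  0.00218231,  0.00135071, -0.0006121 ,
       -0.00066715]), 'effort': array([-1.49011499e-03, -5.84767163e+01,  2.94108528e+01,  6.95465416e+00,
       -3.14397243e-03,  6.15442929e-06]), 'ee_pos': array([0.19472101, 0.64588605, 0.24147884]), 'ee_rot': array([ 9.89296197e-01, -1.45919496e-01, -4.07663591e-05,  7.30135312e-04]), 'force': array([-0.44734705,  0.76636537, -0.0742999 ]), 'wrist_torque': array([ 0.01897237, -0.02060927, -0.01956445]), 'grasp_force': 0.0, 'finger_gap': 0.9973720514621665}
0.011
```

View pics/scene0.png

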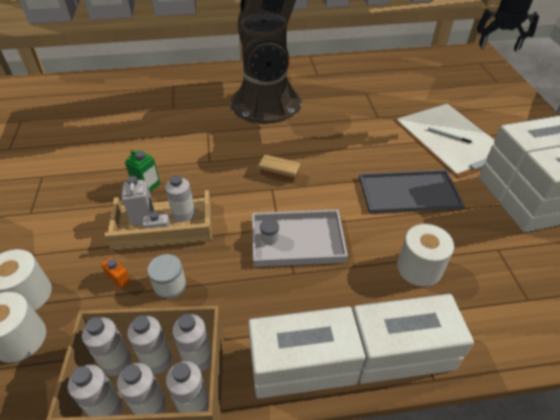

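View pics/top0.png

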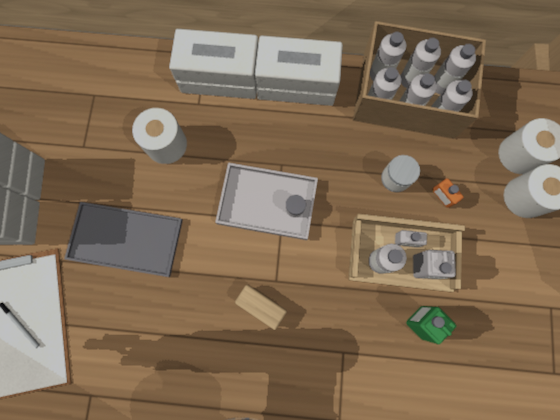

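Scene: bay (scene 160,218 / top 408,253) holds jug (top 437,264), round bottle (388,258) and flask (410,238). The dark side tray is at top (125,240), the order tray at (267,200) with the jar at (296,206).

Flask candidates: white at top (410,238) and orange at (449,193). The white one in the bay fits. Jug candidates: white at (437,264) and green at (432,325). The white one fits.

```bash
cat > h.py <<'E'
from workcell import *
import numpy as np, cv2
from scipy.spatial.transform import Rotation as R
def cam(n):
    c=calibration(n); f=210/np.tan(np.radians(c["vertical_fov"])/2)
    if n=="wrist":
        s=sense(); Rt=R.from_quat(s["ee_rot"]).as_matrix(); M=c["mount"]
        return f,c["cx"],c["cy"],Rt@M[:3,3]+s["ee_pos"],Rt@M[:3,:3]
    return f,c["cx"],c["cy"],c["position"],R.from_quat(c["orientation"]).as_matrix()
def ray(C,uv):
    f,cx,cy,p,Rm=C; return Rm@np.array([(uv[0]-cx)/f,(uv[1]-cy)/f,1.])
def onz(C,uv,z):
    d=ray(C,uv); return C[3]+d*(z-C[3][2])/d[2]
def proj(C,P):
    f,cx,cy,p,Rm=C; q=(np.asarray(P)-p)@Rm; return np.stack([cx+f*q[...,0]/q[...,2],cy+f*q[...,1]/q[...,2]],-1)
def tri(C1,a,C2,b):
    A=[];y=[]
    for C,u in((C1,a),(C2,b)):
        d=ray(C,u);d/=np.linalg.norm(d);Q=np.eye(3)-np.outer(d,d);A.append(Q);y.append(Q@C[3])
    return np.linalg.lstsq(np.vstack(A),np.hstack(y),rcond=None)[0]
E
python3 - <<'E'
from h import *
Z=dict(jug=.012,round_bottle=.012,flask=.012,bay=0,side_tray=0,order_tray=0,jar=.005,paper_roll=0,tin=0,brush=0)
C={n:cam(n) for n in("scene","top")}
for n in C: get_image(n)
for k,z in Z.items():
    for n in C:
        print(k,n,[(np.round(m["xy"]),round(m["confidence"],2),np.round(onz(C[n],m["xy"],z)[:2],3)) for m in mark_of(n,k)[:3] if m["confidence"]>.2])
im=cv2.imread("pics/top0.png"); cv2.imwrite("pics/c1.png",cv2.resize(im[200:350,340:490],(600,600),interpolation=cv2.INTER_CUBIC))
E
```

```text
jug scene [(array([142., 220.]), 0.72, array([ 0.497, -0.376])), (array([144., 186.]), 0.57, array([ 0.372, -0.379]))]
jug top [(array([424., 266.]), 0.96, array([ 0.489, -0.372])), (array([424., 322.]), 0.86, array([ 0.363, -0.375]))]
round_bottle scene [(array([184., 212.]), 0.61, array([ 0.484, -0.271]))]
round_bottle top [(array([380., 258.]), 0.74, array([ 0.497, -0.272]))]
flask scene [(array([120., 281.]), 0.78, array([ 0.68 , -0.413])), (array([159., 233.]), 0.67, array([ 0.548, -0.331]))]
flask top [(array([410., 242.]), 0.79, array([ 0.541, -0.34 ])), (array([444., 196.]), 0.7, array([ 0.661, -0.418])), (array([262., 310.]), 0.42, array([ 0.354, -0.008]))]
bay scene [(array([163., 226.]), 0.63, array([ 0.512, -0.326]))]
bay top []
side_tray scene [(array([409., 192.]), 0.64, array([0.481, 0.339])), (array([162., 224.]), 0.56, array([ 0.507, -0.327]))]
side_tray top [(array([122., 238.]), 0.84, array([0.488, 0.344]))]
order_tray scene [(array([296., 237.]), 0.86, array([0.597, 0.004]))]
order_tray top [(array([267., 203.]), 0.6, array([0.608, 0.007]))]
jar scene [(array([271., 238.]), 0.91, array([ 0.595, -0.059]))]
jar top [(array([292., 210.]), 0.7, array([ 0.596, -0.056]))]
paper_roll scene [(array([418., 265.]), 0.85, array([0.722, 0.276]))]
paper_roll top [(array([166., 146.]), 0.62, array([0.73 , 0.274]))]
tin scene [(array([167., 285.]), 0.58, array([ 0.698, -0.309]))]
tin top [(array([391., 177.]), 0.82, array([ 0.702, -0.293]))]
brush scene [(array([281., 172.]), 0.94, array([0.354, 0.002]))]
brush top [(array([259., 310.]), 0.59, array([ 0.352, -0.001]))]
```

View pics/c1.png

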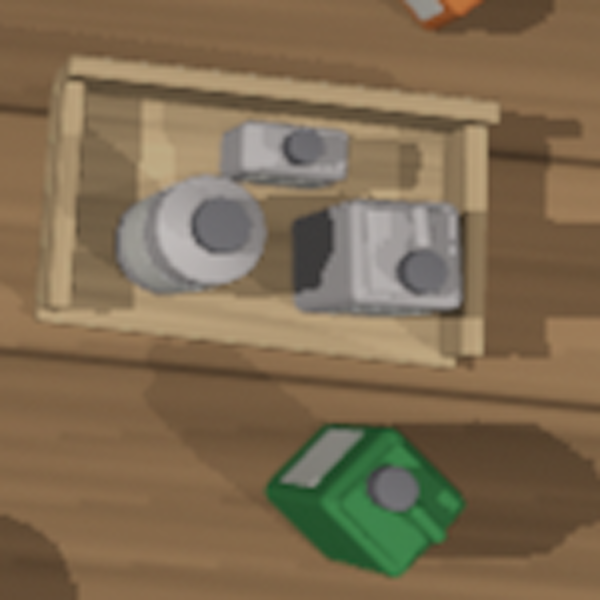

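The crop confirms the white flask (top 411,239) and white jug (437,264) in the bay. The orange flask and the green jug stand outside it. Next I move over the bay for a close look.

```bash

python3 -m inch '[{"travel":[3.2,2.2,-1],"turn":[0,0,-0.06]},{"travel":[6.4,4.4,-2],"turn":[0,0,-0.12]},{"travel":[9.6,6.6,-3],"turn":[0,0,-0.18]},{"travel":[12.8,8.8,-4],"turn":[0,0,-0.24]},{"travel":[16,11,-5],"turn":[0,0,-0.293]}]' 1
python3 -m inch '[{"travel":[2.5,3,-1],"turn":[0,0,0]},{"travel":[5,6,-2],"turn":[0,0,0]},{"travel":[7.5,9,-3],"turn":[0,0,0]},{"travel":[10,12,-4],"turn":[0,0,0]},{"travel":[12.5,15,-5],"turn":[0,0,0]}]'
```

```text
t: 1.62
ee_pos: [0.317, 0.4932, 0.2929]
ee_rot: [1.0, 0.002, 0.0, -0.0]
force: [-0.2, 1.3, -0.7]
finger_gap: 1.001
grasp_force: 0.0
t: 2.03
ee_pos: [0.4421, 0.3431, 0.3433]
ee_rot: [1.0, 0.0, 0.0, -0.0]
force: [1.6, 0.9, -1.1]
finger_gap: 0.999
grasp_force: 0.0
```

```bash

python3 -m inch '[{"travel":[0,4,0],"turn":[0,0,0]},{"travel":[0,8,0],"turn":[0,0,0]},{"travel":[0,12,0],"turn":[0,0,0]},{"travel":[0,16,0],"turn":[0,0,0]},{"travel":[0,20,0],"turn":[0,0,0]}]'
python3 -m inch '[{"travel":[0,4,0],"turn":[0,0,0]},{"travel":[0,8,0],"turn":[0,0,0]},{"travel":[0,12,0],"turn":[0,0,0]},{"travel":[0,16,0],"turn":[0,0,0]},{"travel":[0,20,0],"turn":[0,0,0]}]'
python3 -m inch '[{"travel":[0.5,4,0],"turn":[0,0,0]},{"travel":[1,8,0],"turn":[0,0,0]},{"travel":[1.5,12,0],"turn":[0,0,0]},{"travel":[2,16,0],"turn":[0,0,0]},{"travel":[2.5,20,0],"turn":[0,0,0]}]'
python3 -m inch '[{"travel":[0.5,2,0],"turn":[0,0,0]},{"travel":[1,4,0],"turn":[0,0,0]},{"travel":[2,6.5,0],"turn":[0,0,0]},{"travel":[2,6.5,0],"turn":[0,0,0]},{"travel":[2,6.5,0],"turn":[0,0,0]}]'
python3 - <<'E'
from h import *
C=cam("wrist"); im=get_image("wrist"); cv2.imwrite("pics/w1.png",im); np.save("w1.npy",np.array(C,dtype=object),allow_pickle=True)
for k in("jug","round_bottle","flask"):
    for m in regions_of("wrist",k)[:2]:
        print(k,m["confidence"],np.round(m["xy"]),m["region"].sum())
    for m in mark_of("wrist",k)[:2]: print(k,"mark",m["confidence"],np.round(m["xy"],1),np.round(onz(C,m["xy"],.012),4))
E
```

```text
t: 2.45
ee_pos: [0.4409, 0.1428, 0.3426]
ee_rot: [1.0, 0.0, 0.0, -0.0]
force: [1.1, -0.7, 0.2]
finger_gap: 0.999
grasp_force: 0.0
t: 2.87
ee_pos: [0.4408, -0.0571, 0.3429]
ee_rot: [1.0, 0.0, 0.001, -0.0]
force: [1.6, 0.4, -0.3]
finger_gap: 0.996
grasp_force: 0.0
t: 3.28
ee_pos: [0.4661, -0.2574, 0.3427]
ee_rot: [1.0, 0.0, 0.001, 0.0]
force: [1.7, 1.5, 1.1]
finger_gap: 1.005
grasp_force: 0.0
t: 3.7
ee_pos: [0.4864, -0.3213, 0.3414]
ee_rot: [1.0, -0.001, -0.001, -0.0]
force: [-0.4, 0.5, -0.1]
finger_gap: 0.997
grasp_force: 0.0
jug 0.88 [337. 176.] 3758
jug 0.57 [328. 277.] 4035
jug mark 0.95 [324.7 259.2] [ 0.3655 -0.3769  0.012 ]
jug mark 0.63 [331.3 164.7] [ 0.49   -0.3815  0.012 ]
round_bottle 0.76 [236. 175.] 3135
round_bottle mark 0.81 [243.  165.1] [ 0.4895 -0.2727  0.012 ]
round_bottle mark 0.51 [330.8 166.9] [ 0.4872 -0.3809  0.012 ]
flask 0.68 [380.  15.] 1420
flask 0.66 [291. 117.] 1674
flask mark 0.94 [290.9 117. ] [ 0.5468 -0.3314  0.012 ]
flask mark 0.75 [371.7  11.9] [ 0.6601 -0.4208  0.012 ]
```

View pics/w1.png

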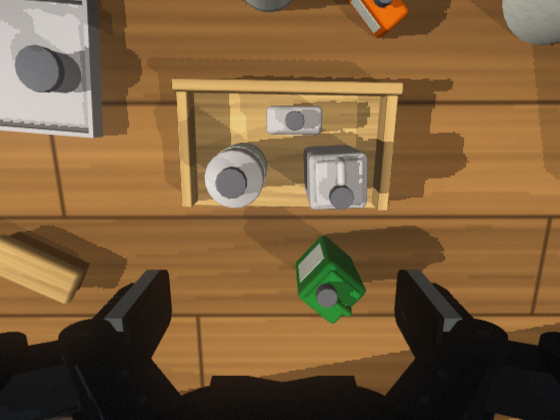

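Wrist view: round bottle cap at (231,182), flask cap at (295,120), jug at (337,178) with its cap at (341,197). The green jug (328,280) stands clear in front. I'll fit silhouettes to refine the poses.

```bash
cat > fit.py <<'E'
from h import *
from scipy.optimize import minimize
def pts(k,z0):
    if k=="round_bottle":
        a=np.linspace(0,2*np.pi,40); xy=.029*np.c_[np.cos(a),np.sin(a)];hs=(0,.1)
    else:
        w,l,h=dict(jug=(.028,.029,.1),flask=(.015,.03,.05))[k]; xy=np.array([[w,l],[w,-l],[-w,-l],[-w,l]]);hs=(0,h)
    return np.vstack([np.c_[xy,np.full(len(xy),z0+h)] for h in hs])
def sil(C,k,p,z0):
    P=pts(k,z0); c,s=np.cos(p[2]),np.sin(p[2]); P=np.c_[P[:,:2]@np.array([[c,s],[-s,c]])+p[:2],P[:,2]]
    m=np.zeros((420,560),np.uint8); h=cv2.convexHull(proj(C,P).astype(np.float32))
    cv2.fillConvexPoly(m,np.round(h*16).astype(np.int32),1,shift=4); return m
def fit(C,k,mask,p0,z0=.012):
    def cost(q):
        m=sil(C,k,[q[0]/100,q[1]/100,q[2]/10],z0)>0; return 1-(m&mask).sum()/(m|mask).sum()
    q0=np.array([p0[0]*100,p0[1]*100,p0[2]*10])
    r=minimize(cost,q0,method="Nelder-Mead",options=dict(initial_simplex=q0+np.array([[0,0,0],[1,0,0],[0,1,0],[0,0,1]]),xatol=.01,fatol=1e-4))
    return r.x/[100,100,10],1-r.fun
E
python3 - <<'E'
from fit import *
P=dict(jug=(.49,-.38,0),round_bottle=(.49,-.273,0),flask=(.545,-.332,0))
for n in("wrist","top","scene"):
    C=cam(n); im=get_image(n)
    for k,p in P.items():
        rs=regions_of(n,k); c=proj(C,[p[0],p[1],.08])
        rs=[r for r in rs if np.hypot(*(np.array(r["xy"])-c))<20]
        if rs: x,i=fit(C,k,rs[0]["region"],p); print(n,k,np.round(x,4),round(i,3))
        if rs and n=="wrist": 
            cs,_=cv2.findContours(sil(C,k,x,.012),cv2.RETR_EXTERNAL,cv2.CHAIN_APPROX_NONE); cv2.drawContours(im,cs,-1,(0,0,255),1)
    if n=="wrist":
        W=im[60:230,160:420].copy()
        # bay outlines: back wall outer top edge candidates
        for uv,z in(((173,81),.062),((402,83),.062),((182,207),.047),((389,209),.047)): print("bay pt",uv,np.round(onz(C,uv,z),4))
cv2.imwrite("pics/f1.png",cv2.resize(W,(780,510)))
E
```

```text
wrist jug [ 0.4864 -0.3755  0.0397] 0.918
wrist round_bottle [ 0.4888 -0.2735  0.0483] 0.954
wrist flask [ 0.5437 -0.3339  0.0031] 0.947
bay pt (173, 81) [ 0.584  -0.2056  0.062 ]
bay pt (402, 83) [ 0.5827 -0.4443  0.062 ]
bay pt (182, 207) [ 0.4451 -0.2018  0.047 ]
bay pt (389, 209) [ 0.4434 -0.4454  0.047 ]
scene jug [ 0.4741 -0.3773  0.1315] 0.838
scene round_bottle [ 0.4868 -0.272   0.0348] 0.918
scene flask [ 0.5249 -0.337   0.2082] 0.553
```

View pics/f1.png

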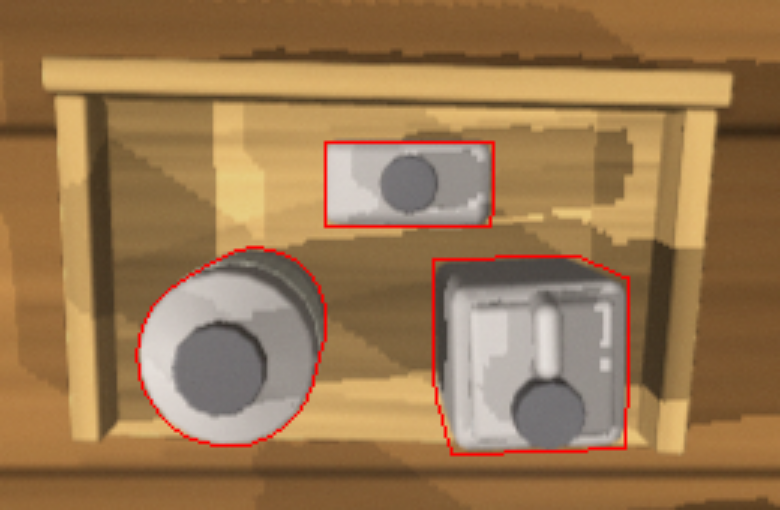

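Fits overlay well: bottle (0.489,-0.273), jug (0.486,-0.376, yaw 0.04), flask (0.544,-0.334), bay yaw about 0. First the bottle, gripped at about 80 mm up.

```bash

python3 -m inch '[{"travel":[0.2,-2.4,2],"turn":[0,0,0]},{"travel":[0.2,-4.8,5],"turn":[0,0,0]},{"travel":[0.2,-4.8,8],"turn":[0,0,0]},{"travel":[0.2,-4.8,11],"turn":[0,0,0]},{"travel":[0.2,-4.8,14],"turn":[0,0,0]}]'
python3 -m inch '[{"travel":[0,0,1],"turn":[0,0,0]},{"travel":[0,0,2],"turn":[0,0,0]},{"travel":[0,0,3],"turn":[0,0,0]},{"travel":[0,0,3],"turn":[0,0,0]},{"travel":[0,0,3],"turn":[0,0,0]}]'
python3 - <<'E'
from h import *
C=cam("top"); s=sense(); print(s["ee_pos"],s["ee_rot"])
print([np.round(onz(C,u,.015)[:2],4) for u in((80,205),(181,219),(173,274),(67,262))],[np.round(onz(C,u,.025)[:2],4) for u in((227,165),(317,178),(312,237),(218,227))])
C=cam("wrist");im=get_image("wrist");cv2.imwrite("pics/w2.png",im)
E
```

```text
t: 5.07
ee_pos: [0.4885, -0.2718, 0.2015]
ee_rot: [1.0, 0.001, 0.001, 0.0]
force: [1.3, -0.2, -0.1]
finger_gap: 1.003
grasp_force: 0.0
t: 5.48
ee_pos: [0.4889, -0.2725, 0.173]
ee_rot: [1.0, 0.0, 0.0, 0.0]
force: [0.2, 0.2, 0.9]
finger_gap: 1.005
grasp_force: 0.0
[ 0.48888651 -0.2725038   0.17298483] [9.99999921e-01 9.99630644e-05 3.25393791e-04 2.07364519e-04]
[array([0.5565, 0.4536]), array([0.5454, 0.2062]), array([0.4149, 0.2059]), array([0.4188, 0.4568])] [array([0.6869, 0.1115]), array([ 0.6746, -0.1087]), array([ 0.5302, -0.1076]), array([0.5329, 0.1141])]
```

View pics/w2.png

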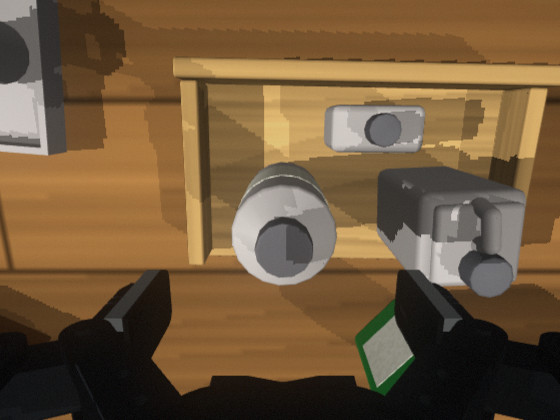

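Bottle is centred between the fingers (cap at 285,247, jaw centre about 283). Descending to grip.

```bash

python3 -m inch '[{"travel":[0,0,2],"turn":[0,0,0]},{"travel":[0,0,4],"turn":[0,0,0]},{"travel":[0,0,6],"turn":[0,0,0]},{"travel":[0,0,8],"turn":[0,0,0]},{"travel":[0,0,8.8],"turn":[0,0,0]}]'
python3 -m inch '[{"travel":[0,0,0],"turn":[0,0,0]},{"travel":[0,0,0],"turn":[0,0,0]}]'
python3 -m inch '[{"travel":[0,0,0],"turn":[0,0,0]},{"travel":[0,0,0],"turn":[0,0,0]},{"travel":[0,0,0],"turn":[0,0,0]},{"travel":[0,0,0],"turn":[0,0,0]},{"travel":[0,0,0],"turn":[0,0,0]}]' -1
python3 -m inch '[{"travel":[0,0,0],"turn":[0,0,0]},{"travel":[0,0,0],"turn":[0,0,0]},{"travel":[0,0,0],"turn":[0,0,0]},{"travel":[0,0,0],"turn":[0,0,0]},{"travel":[0,0,0],"turn":[0,0,0]}]'
```

```text
t: 5.95
ee_pos: [0.488, -0.2721, 0.0831]
ee_rot: [1.0, -0.0, -0.0, -0.0]
force: [-0.7, 0.3, -0.7]
finger_gap: 1.0
grasp_force: 0.0
t: 6.12
ee_pos: [0.4891, -0.2725, 0.0852]
ee_rot: [1.0, 0.0, 0.0, 0.0]
force: [0.2, -0.4, 0.1]
finger_gap: 1.002
grasp_force: 0.0
t: 6.53
ee_pos: [0.4894, -0.2726, 0.0861]
ee_rot: [1.0, 0.0, 0.001, 0.001]
force: [-1.6, 0.2, 7.0]
finger_gap: 0.665
grasp_force: 62.9
t: 6.95
ee_pos: [0.4895, -0.2726, 0.0862]
ee_rot: [1.0, 0.0, 0.001, 0.001]
force: [-1.8, 0.4, 6.4]
finger_gap: 0.661
grasp_force: 62.9
```

```bash

python3 -m inch '[{"travel":[0,0,-1],"turn":[0,0,0]},{"travel":[0,0,-3],"turn":[0,0,0]},{"travel":[0,0,-6],"turn":[0,0,0]},{"travel":[0,0,-9],"turn":[0,0,0]},{"travel":[0,0,-12],"turn":[0,0,0]}]'
python3 -m inch '[{"travel":[0,0.5,-2.5],"turn":[0,0,0]},{"travel":[0,-1,-4.5],"turn":[0,0,0]},{"travel":[0,-3.5,-6.5],"turn":[0,0,0]},{"travel":[0,-6.5,-6.5],"turn":[0,0,0]},{"travel":[0,-10,-6.5],"turn":[0,0,0]}]'
python3 -m inch '[{"travel":[0,-3.8,0],"turn":[0,0,0]},{"travel":[0,-7.6,0],"turn":[0,0,0]},{"travel":[0,-11.4,0],"turn":[0,0,0]},{"travel":[0,-15.2,0],"turn":[0,0,0]},{"travel":[0,-19,0],"turn":[0,0,0]}]'
python3 -m inch '[{"travel":[0,-3.8,0],"turn":[0,0,0]},{"travel":[0,-7.6,0],"turn":[0,0,0]},{"travel":[0,-11.4,0],"turn":[0,0,0]},{"travel":[0,-15.2,0],"turn":[0,0,0]},{"travel":[0,-19,0],"turn":[0,0,0]}]'
python3 -m inch '[{"travel":[0,-3.8,0],"turn":[0,0,0]},{"travel":[0,-7.6,0],"turn":[0,0,0]},{"travel":[0,-11.2,0],"turn":[0,0,0]},{"travel":[0,-14,0],"turn":[0,0,0]},{"travel":[0,-15.5,0],"turn":[0,0,0]}]'
python3 -m inch '[{"travel":[0,-2,1],"turn":[0,0,0]},{"travel":[0,-3.2,2],"turn":[0,0,0]},{"travel":[0,-3.2,4],"turn":[0,0,0]},{"travel":[0,-3.2,6],"turn":[0,0,0]},{"travel":[0,-3.2,6],"turn":[0,0,0]}]'
```

```text
t: 7.37
ee_pos: [0.4876, -0.2719, 0.2058]
ee_rot: [1.0, -0.0, -0.001, -0.0]
force: [1.6, 1.0, -4.9]
finger_gap: 0.659
grasp_force: 65.3
t: 7.78
ee_pos: [0.4882, -0.1717, 0.271]
ee_rot: [1.0, -0.001, 0.001, -0.0]
force: [0.5, 0.8, -5.5]
finger_gap: 0.663
grasp_force: 65.6
t: 8.2
ee_pos: [0.4871, 0.0194, 0.2698]
ee_rot: [1.0, -0.0, -0.0, -0.0]
force: [1.3, 0.1, -3.8]
finger_gap: 0.659
grasp_force: 65.6
t: 8.62
ee_pos: [0.4871, 0.2094, 0.2698]
ee_rot: [1.0, 0.0, -0.0, -0.0]
force: [1.2, -0.5, -5.6]
finger_gap: 0.662
grasp_force: 65.6
t: 9.03
ee_pos: [0.4874, 0.3657, 0.269]
ee_rot: [1.0, 0.001, -0.001, 0.0]
force: [-0.0, -0.7, -4.9]
finger_gap: 0.658
grasp_force: 65.7
t: 9.45
ee_pos: [0.4859, 0.3924, 0.2043]
ee_rot: [1.0, -0.0, -0.003, 0.003]
force: [-1.3, -0.7, -7.1]
finger_gap: 0.661
grasp_force: 65.8
```

```bash

python3 -m inch '[{"travel":[0,0,3],"turn":[0,0,0]},{"travel":[0,0,6],"turn":[0,0,0]},{"travel":[0,0,9],"turn":[0,0,0]},{"travel":[0,0,11],"turn":[0,0,0]},{"travel":[0,0,12],"turn":[0,0,0]}]'
python3 -m inch '[{"travel":[0,0,0.2],"turn":[0,0,0]},{"travel":[0,0,0.5],"turn":[0,0,0]},{"travel":[0,0,0.8],"turn":[0,0,0]},{"travel":[0,0,0.8],"turn":[0,0,0]},{"travel":[0,0,0.8],"turn":[0,0,0]}]'
```

```text
t: 9.87
ee_pos: [0.4874, 0.393, 0.087]
ee_rot: [1.0, -0.0, -0.001, 0.002]
force: [0.6, -0.8, -4.7]
finger_gap: 0.662
grasp_force: 65.8
t: 10.28
ee_pos: [0.4887, 0.3953, 0.0825]
ee_rot: [1.0, 0.0, 0.001, -0.001]
force: [-0.6, -0.8, -5.3]
finger_gap: 0.663
grasp_force: 66.0
```

```bash

python3 -m inch '[{"travel":[0,0,0.2],"turn":[0,0,0]},{"travel":[0,0,0.2],"turn":[0,0,0]},{"travel":[0,0,0.2],"turn":[0,0,0]}]'
python3 -m inch '[{"travel":[0,0,0.15],"turn":[0,0,0]},{"travel":[0,0,0.15],"turn":[0,0,0]},{"travel":[0,0,0.15],"turn":[0,0,0]}]'
```

```text
t: 10.53
ee_pos: [0.4883, 0.3948, 0.0796]
ee_rot: [1.0, 0.0, 0.0, -0.0]
force: [-0.1, -0.3, -4.8]
finger_gap: 0.662
grasp_force: 66.0
t: 10.78
ee_pos: [0.4886, 0.3949, 0.0792]
ee_rot: [1.0, 0.0, 0.0, -0.0]
force: [-2.5, -2.1, 4.8]
finger_gap: 0.661
grasp_force: 66.9
```

```bash

python3 -m inch '[{"travel":[0,0,0],"turn":[0,0,0]},{"travel":[0,0,0],"turn":[0,0,0]},{"travel":[0,0,0],"turn":[0,0,0]},{"travel":[0,0,0],"turn":[0,0,0]},{"travel":[0,0,0],"turn":[0,0,0]}]' 1
python3 -m inch '[{"travel":[0,0,-2],"turn":[0,0,0]},{"travel":[0,0,-5],"turn":[0,0,0]},{"travel":[0,0,-9],"turn":[0,0,0]},{"travel":[0,0,-13],"turn":[0,0,0]},{"travel":[0,0.5,-16],"turn":[0,0,0]}]'
python3 - <<'E'
from h import *
C=cam("wrist");im=get_image("wrist");cv2.imwrite("pics/w3.png",im); print(sense()["ee_pos"])
E
python3 -m inch '[{"travel":[0,4,-1],"turn":[0,0,0]},{"travel":[0,8,-2],"turn":[0,0,0]},{"travel":[0,12,-3],"turn":[0,0,0]},{"travel":[0,16,-3],"turn":[0,0,0]},{"travel":[0,20,-3],"turn":[0,0,0]}]'
python3 -m inch '[{"travel":[0,4,0],"turn":[0,0,0]},{"travel":[0,8,0],"turn":[0,0,0]},{"travel":[0,12,0],"turn":[0,0,0]},{"travel":[0,16,0],"turn":[0,0,0]},{"travel":[0,20,0],"turn":[0,0,0]}]'
python3 -m inch '[{"travel":[0,4,0],"turn":[0,0,0]},{"travel":[0,8,0],"turn":[0,0,0]},{"travel":[0,12,0],"turn":[0,0,0]},{"travel":[0,16,0],"turn":[0,0,0]},{"travel":[0,20,0],"turn":[0,0,0]}]'
python3 -m inch '[{"travel":[0,4,0],"turn":[0,0,0]},{"travel":[0,8,0],"turn":[0,0,0]},{"travel":[0,12,0],"turn":[0,0,0]},{"travel":[0,15,0],"turn":[0,0,0]},{"travel":[0,16.5,0],"turn":[0,0,-0.04]}]'
python3 -m inch '[{"travel":[0,0,1],"turn":[0,0,0]},{"travel":[0,0,3],"turn":[0,0,0]},{"travel":[0,0,6],"turn":[0,0,0]},{"travel":[0,0,7.5],"turn":[0,0,0]},{"travel":[0,0,7.5],"turn":[0,0,0]}]'
python3 - <<'E'
from fit import *
C=cam("wrist");im=get_image("wrist")
for k,p in dict(jug=(.4864,-.3755,.04),flask=(.5437,-.334,0)).items():
    rs=regions_of("wrist",k); c=proj(C,[p[0],p[1],.08]); print(k,c,[(r["xy"],r["confidence"]) for r in rs])
    rs=[r for r in rs if np.hypot(*(np.array(r["xy"])-c))<40]
    if rs:
        x,i=fit(C,k,rs[0]["region"],p); print(k,x.round(4),i)
        cs,_=cv2.findContours(sil(C,k,x,.012),cv2.RETR_EXTERNAL,cv2.CHAIN_APPROX_NONE); cv2.drawContours(im,cs,-1,(0,0,255),1)
cv2.imwrite("pics/w4.png",np.hstack([cv2.resize(cv2.imread("pics/w3.png"),(400,300)),cv2.resize(im,(400,300))])); s=sense();print(s["ee_pos"],s["ee_rot"])
E
```

```text
t: 11.2
ee_pos: [0.4884, 0.3949, 0.0779]
ee_rot: [1.0, 0.0, 0.0, -0.0]
force: [-0.8, 0.6, 0.1]
finger_gap: 1.004
grasp_force: 0.0
t: 11.62
ee_pos: [0.489, 0.3906, 0.2413]
ee_rot: [1.0, 0.0, 0.001, -0.001]
force: [0.8, 0.4, 1.5]
finger_gap: 1.0
grasp_force: 0.0
[0.49081467 0.39117502 0.24769455]
t: 12.08
ee_pos: [0.4882, 0.1883, 0.2686]
ee_rot: [1.0, 0.0, 0.001, -0.001]
force: [0.5, 0.5, 0.1]
finger_gap: 0.997
grasp_force: 0.0
t: 12.5
ee_pos: [0.4879, -0.012, 0.2681]
ee_rot: [1.0, 0.0, 0.0, -0.0]
force: [0.8, 0.7, -0.3]
finger_gap: 1.003
grasp_force: 0.0
t: 12.92
ee_pos: [0.488, -0.2122, 0.268]
ee_rot: [1.0, 0.0, 0.0, 0.0]
force: [0.6, 0.9, -0.3]
finger_gap: 1.0
grasp_force: 0.0
t: 13.33
ee_pos: [0.4878, -0.3786, 0.267]
ee_rot: [1.0, 0.019, -0.001, 0.0]
force: [-0.1, 0.7, 0.7]
finger_gap: 1.002
grasp_force: 0.0
t: 13.75
ee_pos: [0.4863, -0.3734, 0.1884]
ee_rot: [1.0, 0.02, -0.003, -0.002]
force: [-0.8, 0.2, -0.1]
finger_gap: 1.0
grasp_force: 0.0
jug [285.41483256 213.35648867] [([280.8, 340.1], 0.85), ([286.7, 214.7], 0.69)]
jug [ 0.4845 -0.3762  0.0485] 0.9062610229276896
flask [222.71694958 121.85782089] [([226.0, 117.4], 0.56)]
flask [ 0.544  -0.3343 -0.0265] 0.9263592567102547
[ 0.48907984 -0.37515636  0.19384102] [9.99791480e-01 2.04116873e-02 4.01327375e-04 4.45857827e-04]
```

View pics/w4.png

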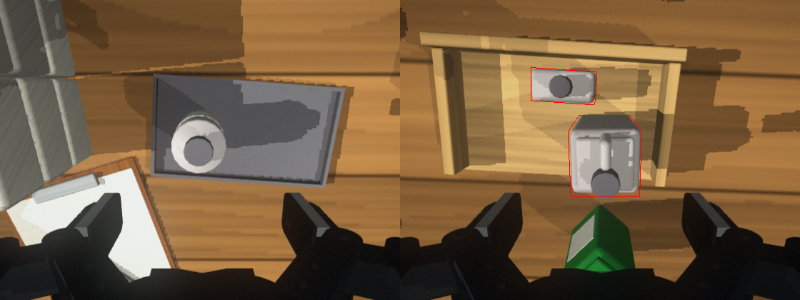

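Left: bottle upright in the grey tray. Right: jug centred between the jaws at (606,160) and aligned with them. Gripping the jug next.

```bash

python3 -m inch '[{"travel":[-0.3,0,2],"turn":[0,0,0]},{"travel":[-0.3,0,4.5],"turn":[0,0,0]},{"travel":[-0.3,0,7],"turn":[0,0,0]},{"travel":[-0.3,0,9.5],"turn":[0,0,0]},{"travel":[-0.3,0,10.8],"turn":[0,0,0]}]'
python3 -m inch '[{"travel":[0,0,0],"turn":[0,0,0]},{"travel":[0,0,0],"turn":[0,0,0]}]'
python3 -m inch '[{"travel":[0,0,0],"turn":[0,0,0]},{"travel":[0,0,0],"turn":[0,0,0]},{"travel":[0,0,0],"turn":[0,0,0]},{"travel":[0,0,0],"turn":[0,0,0]},{"travel":[0,0,0],"turn":[0,0,0]}]' -1
python3 -m inch '[{"travel":[0,0,0],"turn":[0,0,0]},{"travel":[0,0,0],"turn":[0,0,0]},{"travel":[0,0,0],"turn":[0,0,0]}]'
```

```text
t: 14.32
ee_pos: [0.4855, -0.3749, 0.0839]
ee_rot: [1.0, 0.02, 0.0, -0.0]
force: [-0.6, 0.5, 0.5]
finger_gap: 1.0
grasp_force: 0.0
t: 14.48
ee_pos: [0.4863, -0.3756, 0.0859]
ee_rot: [1.0, 0.02, 0.0, 0.0]
force: [-0.4, -0.2, 0.2]
finger_gap: 1.0
grasp_force: 0.0
t: 14.9
ee_pos: [0.4867, -0.3758, 0.087]
ee_rot: [1.0, 0.02, 0.002, 0.001]
force: [0.1, 0.5, 6.9]
finger_gap: 0.67
grasp_force: 66.6
t: 15.15
ee_pos: [0.4867, -0.3758, 0.0869]
ee_rot: [1.0, 0.02, 0.002, 0.001]
force: [-0.0, 1.1, 7.3]
finger_gap: 0.674
grasp_force: 66.6
```

```bash

python3 -m inch '[{"travel":[0,0,-1],"turn":[0,0,0]},{"travel":[0,0,-3],"turn":[0,0,0]},{"travel":[0,0,-6],"turn":[0,0,0]},{"travel":[0,0,-9],"turn":[0,0,0]},{"travel":[0,0,-12],"turn":[0,0,0]}]'
python3 -m inch '[{"travel":[0,0,-2.5],"turn":[0,0,0]},{"travel":[0,-1,-4.5],"turn":[0,0,0]},{"travel":[0,-3.5,-6.5],"turn":[0,0,0]},{"travel":[0,-6.5,-6.5],"turn":[0,0,0]},{"travel":[0.3,-10,-6.5],"turn":[0,0,0]}]'
python3 -m inch '[{"travel":[0.2,-3.8,0],"turn":[0,0,0]},{"travel":[0.3,-7.6,0],"turn":[0,0,0]},{"travel":[0.5,-11.4,0],"turn":[0,0,0]},{"travel":[0.6,-15.2,0],"turn":[0,0,0]},{"travel":[0.8,-19,0],"turn":[0,0,0]}]'
python3 -m inch '[{"travel":[0.2,-3.8,0],"turn":[0,0,0]},{"travel":[0.3,-7.6,0],"turn":[0,0,0]},{"travel":[0.5,-11.4,0],"turn":[0,0,0]},{"travel":[0.6,-15.2,0],"turn":[0,0,0]},{"travel":[0.8,-19,0],"turn":[0,0,0]}]'
python3 -m inch '[{"travel":[0.2,-3.8,0],"turn":[0,0,0]},{"travel":[0.3,-7.6,0],"turn":[0,0,0]},{"travel":[0.5,-11.2,0],"turn":[0,0,0]},{"travel":[0.5,-14,0],"turn":[0,0,0]},{"travel":[0.6,-15.5,0],"turn":[0,0,0]}]'
python3 -m inch '[{"travel":[0,-1,1],"turn":[0,0,0]},{"travel":[0,-1.6,2],"turn":[0,0,0]},{"travel":[0,-1.6,4],"turn":[0,0,0]},{"travel":[0,-1.6,6],"turn":[0,0,0]},{"travel":[0,-1.6,6],"turn":[0,0,0]}]'
python3 -m inch '[{"travel":[0,0,3],"turn":[0,0,0]},{"travel":[0,0,6],"turn":[0,0,0]},{"travel":[0,0,9],"turn":[0,0,0]},{"travel":[0,0,11],"turn":[0,0,0]},{"travel":[0,0,12],"turn":[0,0,0]}]'
```

```text
t: 15.57
ee_pos: [0.4845, -0.3748, 0.2059]
ee_rot: [1.0, 0.02, -0.001, -0.001]
force: [1.4, -0.7, -5.7]
finger_gap: 0.67
grasp_force: 65.7
t: 15.98
ee_pos: [0.4837, -0.2749, 0.2712]
ee_rot: [1.0, 0.019, 0.001, -0.0]
force: [1.7, 1.6, -5.5]
finger_gap: 0.672
grasp_force: 66.5
t: 16.4
ee_pos: [0.4833, -0.0834, 0.27]
ee_rot: [1.0, 0.02, -0.0, -0.0]
force: [0.4, 0.3, -5.6]
finger_gap: 0.674
grasp_force: 66.4
t: 16.82
ee_pos: [0.4837, 0.1066, 0.2701]
ee_rot: [1.0, 0.02, -0.0, -0.0]
force: [0.6, -1.0, -6.2]
finger_gap: 0.672
grasp_force: 66.4
t: 17.23
ee_pos: [0.4839, 0.2629, 0.2696]
ee_rot: [1.0, 0.021, -0.001, -0.0]
force: [-0.0, -0.5, -5.9]
finger_gap: 0.673
grasp_force: 66.4
t: 17.65
ee_pos: [0.4816, 0.2731, 0.2046]
ee_rot: [1.0, 0.019, -0.004, 0.003]
force: [-1.3, -0.8, -5.4]
finger_gap: 0.671
grasp_force: 66.3
t: 18.07
ee_pos: [0.4832, 0.2739, 0.0874]
ee_rot: [1.0, 0.019, -0.002, 0.002]
force: [-0.6, 0.1, -5.2]
finger_gap: 0.667
grasp_force: 66.4
```

```bash

python3 -m inch '[{"travel":[0,0,0.2],"turn":[0,0,0]},{"travel":[0,0,0.5],"turn":[0,0,0]},{"travel":[0,0,0.9],"turn":[0,0,0]},{"travel":[0,0,0.9],"turn":[0,0,0]},{"travel":[0,0,0.9],"turn":[0,0,0]}]'
python3 -m inch '[{"travel":[0,0,0.15],"turn":[0,0,0]},{"travel":[0,0,0.15],"turn":[0,0,0]},{"travel":[0,0,0.15],"turn":[0,0,0]}]'
```

```text
t: 18.48
ee_pos: [0.4847, 0.2765, 0.0818]
ee_rot: [1.0, 0.02, 0.001, -0.001]
force: [0.4, 0.0, -4.9]
finger_gap: 0.672
grasp_force: 66.5
t: 18.73
ee_pos: [0.4847, 0.2766, 0.08]
ee_rot: [1.0, 0.02, 0.001, -0.0]
force: [-0.9, 0.5, -1.6]
finger_gap: 0.666
grasp_force: 66.8
```

```bash

python3 -m inch '[{"travel":[0,0,0.05],"turn":[0,0,0]},{"travel":[0,0,0.05],"turn":[0,0,0]},{"travel":[0,0,0.05],"turn":[0,0,0]},{"travel":[0,0,0.05],"turn":[0,0,0]},{"travel":[0,0,0.05],"turn":[0,0,0]}]' 1
python3 -m inch '[{"travel":[0,0,-2],"turn":[0,0,0]},{"travel":[0,0,-5],"turn":[0,0,0]},{"travel":[0,0,-9],"turn":[0,0,0]},{"travel":[0,0,-13],"turn":[0,0,0.02]},{"travel":[0,0,-17],"turn":[0,0,0.04]}]'
python3 -m inch '[{"travel":[0.5,4,-0.5],"turn":[0,0,0]},{"travel":[1,8,-1],"turn":[0,0,0]},{"travel":[1.5,12,-1],"turn":[0,0,0]},{"travel":[2,16,-1],"turn":[0,0,0]},{"travel":[2.5,20,-1],"turn":[0,0,0]}]'
python3 -m inch '[{"travel":[0.5,4,0],"turn":[0,0,0]},{"travel":[1,8,0],"turn":[0,0,0]},{"travel":[1.5,12,0],"turn":[0,0,0]},{"travel":[2,16,0],"turn":[0,0,0]},{"travel":[2.5,20,0],"turn":[0,0,0]}]'
python3 -m inch '[{"travel":[0.5,4,0],"turn":[0,0,0]},{"travel":[1,8,0],"turn":[0,0,0]},{"travel":[1,12,0],"turn":[0,0,0]},{"travel":[1,16,0],"turn":[0,0,0]},{"travel":[1,19,0],"turn":[0,0,0]}]'
python3 -m inch '[{"travel":[0,1,2],"turn":[0,0,0]},{"travel":[0,2,5],"turn":[0,0,0]},{"travel":[0,2,8],"turn":[0,0,0]},{"travel":[0,2,9],"turn":[0,0,0]},{"travel":[0,2,9],"turn":[0,0,0]}]'
python3 - <<'E'
from fit import *
C=cam("wrist");im=get_image("wrist")
for k,p in dict(flask=(.5437,-.334,0)).items():
    rs=regions_of("wrist",k); c=proj(C,[p[0],p[1],.08]); print(k,c,[(r["xy"],r["confidence"]) for r in rs])
    rs=[r for r in rs if np.hypot(*(np.array(r["xy"])-c))<50]
    if rs:
        x,i=fit(C,k,rs[0]["region"],p); print(k,x.round(4),i)
        cs,_=cv2.findContours(sil(C,k,x,.012),cv2.RETR_EXTERNAL,cv2.CHAIN_APPROX_NONE); cv2.drawContours(im,cs,-1,(0,0,255),1)
t=get_image("top")
cv2.imwrite("pics/w5.png",np.hstack([cv2.resize(t,(400,300)),cv2.resize(im,(400,300))])); s=sense();print(s["ee_pos"],s["ee_rot"])
E
```

```text
t: 19.15
ee_pos: [0.4844, 0.2763, 0.079]
ee_rot: [1.0, 0.02, 0.0, -0.0]
force: [-0.4, 0.0, -0.7]
finger_gap: 1.0
grasp_force: 0.0
t: 19.57
ee_pos: [0.484, 0.2757, 0.2507]
ee_rot: [1.0, -0.0, -0.0, 0.0]
force: [1.0, 1.0, -0.9]
finger_gap: 0.998
grasp_force: 0.0
t: 19.98
ee_pos: [0.5091, 0.0745, 0.2594]
ee_rot: [1.0, 0.001, 0.001, -0.0]
force: [1.2, -0.1, -0.7]
finger_gap: 1.003
grasp_force: 0.0
t: 20.4
ee_pos: [0.5342, -0.1259, 0.2591]
ee_rot: [1.0, 0.0, 0.0, -0.0]
force: [1.2, 0.5, 0.4]
finger_gap: 1.0
grasp_force: 0.0
t: 20.82
ee_pos: [0.5439, -0.3168, 0.2586]
ee_rot: [1.0, -0.0, -0.0, 0.0]
force: [0.2, 1.0, -0.1]
finger_gap: 1.001
grasp_force: 0.0
t: 21.23
ee_pos: [0.5426, -0.3334, 0.1657]
ee_rot: [1.0, -0.0, -0.003, -0.001]
force: [-0.6, 0.7, 0.3]
finger_gap: 0.995
grasp_force: 0.0
flask [282.84790066 221.45194315] [([422.7, 29.3], 0.91), ([281.7, 204.6], 0.77)]
flask [ 0.5446 -0.334  -0.0283] 0.8982639537054321
[ 0.54555362 -0.33401651  0.17079997] [9.99999025e-01 6.12184874e-04 1.06188766e-03 6.68599790e-04]
```

View pics/w5.png

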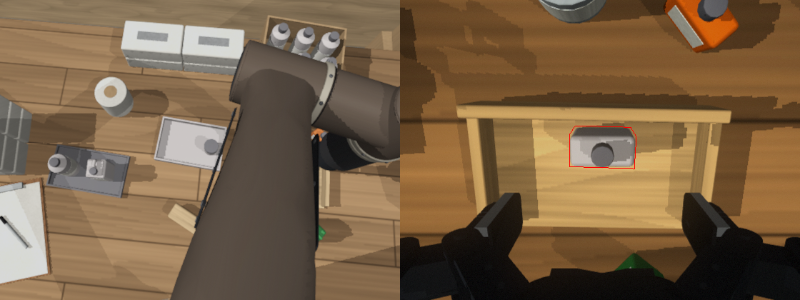

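Both tall things stand in the grey tray (left, 57,162 and 96,167). The flask at (602,148) is centred between the jaws, with yaw about -0.027. Gripping the flask.

```bash

python3 -m inch '[{"travel":[-0.1,0,2.5],"turn":[0,0,0.027]},{"travel":[-0.1,0,5.5],"turn":[0,0,0.027]},{"travel":[-0.1,0,8.5],"turn":[0,0,0.027]},{"travel":[-0.1,0,11.5],"turn":[0,0,0.027]},{"travel":[-0.1,0,13.2],"turn":[0,0,0.027]}]'
python3 -m inch '[{"travel":[0,0,0],"turn":[0,0,0]},{"travel":[0,0,0],"turn":[0,0,0]}]'
python3 -m inch '[{"travel":[0,0,0],"turn":[0,0,0]},{"travel":[0,0,0],"turn":[0,0,0]},{"travel":[0,0,0],"turn":[0,0,0]},{"travel":[0,0,0],"turn":[0,0,0]},{"travel":[0,0,0],"turn":[0,0,0]}]' -1
python3 -m inch '[{"travel":[0,0,0],"turn":[0,0,0]},{"travel":[0,0,0],"turn":[0,0,0]},{"travel":[0,0,0],"turn":[0,0,0]}]'
```

```text
t: 21.8
ee_pos: [0.5438, -0.3333, 0.0361]
ee_rot: [1.0, -0.013, 0.0, -0.0]
force: [-0.0, -0.4, 0.8]
finger_gap: 1.002
grasp_force: 0.0
t: 21.97
ee_pos: [0.5445, -0.3339, 0.0381]
ee_rot: [1.0, -0.013, 0.0, 0.0]
force: [-0.4, -1.0, 0.9]
finger_gap: 0.999
grasp_force: 0.0
t: 22.38
ee_pos: [0.5452, -0.3343, 0.0396]
ee_rot: [1.0, -0.013, 0.002, 0.001]
force: [0.2, 1.2, 5.9]
finger_gap: 0.695
grasp_force: 65.9
t: 22.63
ee_pos: [0.5453, -0.3343, 0.0396]
ee_rot: [1.0, -0.013, 0.002, 0.001]
force: [-0.1, 0.5, 6.4]
finger_gap: 0.694
grasp_force: 65.9
```

```bash

python3 -m inch '[{"travel":[0,0,-1],"turn":[0,0,0]},{"travel":[0,0,-3],"turn":[0,0,0]},{"travel":[0,0,-6],"turn":[0,0,0]},{"travel":[0,0,-9],"turn":[0,0,0]},{"travel":[0,-1,-12],"turn":[0,0,0]}]'
python3 -m inch '[{"travel":[0,-2,-2.5],"turn":[0,0,0]},{"travel":[0,-5,-3],"turn":[0,0,0]},{"travel":[0.5,-8.5,-3],"turn":[0,0,0]},{"travel":[1,-12,-3],"turn":[0,0,0]},{"travel":[1.5,-15.5,-3],"turn":[0,0,0]}]'
python3 -m inch '[{"travel":[0.5,-3.6,0],"turn":[0,0,0]},{"travel":[1,-7.2,0],"turn":[0,0,0]},{"travel":[1.5,-10.8,0],"turn":[0,0,0]},{"travel":[2,-14.4,0],"turn":[0,0,0]},{"travel":[2.5,-17.5,0],"turn":[0,0,0]}]'
python3 -m inch '[{"travel":[0.3,-2.5,0],"turn":[0,0,0]},{"travel":[0.5,-3.9,1],"turn":[0,0,0]},{"travel":[0.5,-3.9,3],"turn":[0,0,0]},{"travel":[0.5,-3.9,6],"turn":[0,0,0]},{"travel":[0.5,-3.9,9],"turn":[0,0,0]}]'
python3 -m inch '[{"travel":[0,0,2],"turn":[0,0,0]},{"travel":[0,0,4],"turn":[0,0,0]},{"travel":[0,0,5],"turn":[0,0,0]},{"travel":[0,0,5.5],"turn":[0,0,0]},{"travel":[0,0,5.5],"turn":[0,0,0]}]'
python3 - <<'E'
from h import *
print(sense()["ee_pos"]); im=get_image("wrist"); s=get_image("scene")[190:310,200:380]
cv2.imwrite("pics/w6.png",np.hstack([cv2.resize(im,(400,300)),cv2.resize(s,(400,300))]))
E
```

```text
t: 23.05
ee_pos: [0.5434, -0.3248, 0.1594]
ee_rot: [1.0, -0.014, 0.0, 0.0]
force: [1.2, 0.1, -1.2]
finger_gap: 0.691
grasp_force: 64.9
t: 23.47
ee_pos: [0.5627, -0.168, 0.1888]
ee_rot: [1.0, -0.014, 0.001, -0.0]
force: [0.2, -0.2, -0.9]
finger_gap: 0.695
grasp_force: 64.9
t: 23.88
ee_pos: [0.5925, 0.0072, 0.1885]
ee_rot: [1.0, -0.013, 0.001, -0.0]
force: [1.2, 0.5, -1.6]
finger_gap: 0.691
grasp_force: 64.9
t: 24.3
ee_pos: [0.599, 0.0443, 0.0973]
ee_rot: [1.0, -0.013, 0.001, -0.001]
force: [-0.1, 0.3, -1.8]
finger_gap: 0.693
grasp_force: 64.9
t: 24.72
ee_pos: [0.5982, 0.0434, 0.0414]
ee_rot: [1.0, -0.014, -0.001, 0.0]
force: [0.2, 0.4, -1.1]
finger_gap: 0.691
grasp_force: 64.9
[0.59822453 0.04343287 0.04137144]
```

View pics/w6.png

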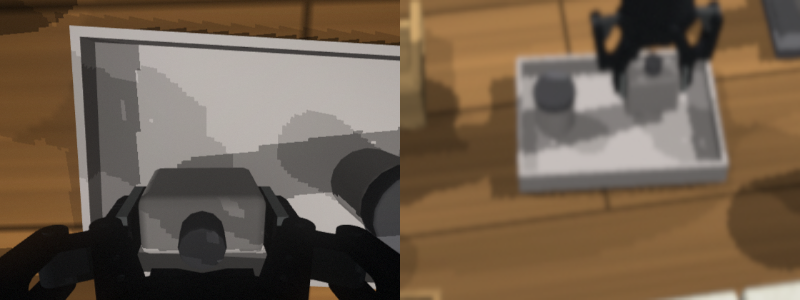

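Flask (left, 200,215) hangs in the free +y half, with clear gaps to the jar and the tray wall. Lowering to contact.

```bash

python3 -m inch '[{"travel":[0,0,0.3],"turn":[0,0,0]},{"travel":[0,0,0.6],"turn":[0,0,0]},{"travel":[0,0,0.75],"turn":[0,0,0]},{"travel":[0,0,0.75],"turn":[0,0,0]},{"travel":[0,0,0.75],"turn":[0,0,0]}]'
python3 -m inch '[{"travel":[0,0,0.15],"turn":[0,0,0]},{"travel":[0,0,0.15],"turn":[0,0,0]},{"travel":[0,0,0.15],"turn":[0,0,0]}]'
```

```text
t: 25.23
ee_pos: [0.5985, 0.0439, 0.0344]
ee_rot: [1.0, -0.013, 0.0, -0.0]
force: [-0.4, 0.8, -1.0]
finger_gap: 0.696
grasp_force: 64.9
t: 25.48
ee_pos: [0.5985, 0.0438, 0.0328]
ee_rot: [1.0, -0.013, -0.0, 0.0]
force: [-0.2, 0.7, -0.8]
finger_gap: 0.694
grasp_force: 65.0
```

```bash

python3 -m inch '[{"travel":[0,0,0.06],"turn":[0,0,0]},{"travel":[0,0,0.06],"turn":[0,0,0]},{"travel":[0,0,0.06],"turn":[0,0,0]}]'
python3 -m inch '[{"travel":[0,0,0],"turn":[0,0,0]},{"travel":[0,0,0],"turn":[0,0,0]},{"travel":[0,0,0],"turn":[0,0,0]},{"travel":[0,0,0],"turn":[0,0,0]},{"travel":[0,0,0],"turn":[0,0,0]}]' 0.75
python3 -m inch '[{"travel":[0,0,-1],"turn":[0,0,0]},{"travel":[0,0,-4],"turn":[0,0,0]},{"travel":[0,0,-8],"turn":[0,0,0]},{"travel":[0,0,-12],"turn":[0,0,0.0]},{"travel":[0,0,-16],"turn":[0,0,0]}]'
python3 -m inch '[{"travel":[-1.5,-2,-3],"turn":[0,0,-0.02]},{"travel":[-3,-4,-6],"turn":[0,0,-0.04]},{"travel":[-4,-7,-7],"turn":[0,0,-0.06]},{"travel":[-5.5,-10,-7],"turn":[0,0,-0.067]},{"travel":[-5.5,-13,-7],"turn":[0,0,-0.067]}]' 1
python3 -m inch '[{"travel":[-1,-3,0],"turn":[0,0,0]},{"travel":[-2,-6,0],"turn":[0,0,0]},{"travel":[-3,-9,0],"turn":[0,0,0]},{"travel":[-4.5,-9.5,0],"turn":[0,0,0]},{"travel":[-4.5,-9.5,0],"turn":[0,0,0]}]'
python3 - <<'E'
from fit import *
C=cam("wrist");im=get_image("wrist");s=sense();print(s["ee_pos"],s["ee_rot"])
for k,p in dict(jug=(.4847,.2765,.04)).items():
    rs=regions_of("wrist",k); c=proj(C,[p[0],p[1],.08]); print(k,c,[(r["xy"],r["confidence"]) for r in rs])
    rs=[r for r in rs if np.hypot(*(np.array(r["xy"])-c))<50]
    if rs:
        x,i=fit(C,k,rs[0]["region"],p,.005); print(k,x.round(4),i)
        cs,_=cv2.findContours(sil(C,k,x,.005),cv2.RETR_EXTERNAL,cv2.CHAIN_APPROX_NONE); cv2.drawContours(im,cs,-1,(0,0,255),1)
t=get_image("top"); C=cam("top"); mark_of("top","flask") and print([(np.round(onz(C,m["xy"],.005),3),m["confidence"]) for m in mark_of("top","flask")], [(np.round(onz(C,m["xy"],.005),3),m["confidence"]) for m in mark_of("top","jar")])
cv2.imwrite("pics/w7.png",np.hstack([cv2.resize(t,(400,300)),cv2.resize(im,(400,300))]))
E
```

```text
t: 25.73
ee_pos: [0.5986, 0.0438, 0.0326]
ee_rot: [1.0, -0.013, 0.0, 0.0]
force: [-3.3, 0.8, 4.8]
finger_gap: 0.693
grasp_force: 65.5
t: 26.15
ee_pos: [0.5986, 0.0438, 0.0321]
ee_rot: [1.0, -0.013, -0.0, 0.0]
force: [-0.5, 0.4, -0.1]
finger_gap: 0.874
grasp_force: 0.0
t: 26.57
ee_pos: [0.5981, 0.0436, 0.1948]
ee_rot: [1.0, -0.013, -0.0, 0.0]
force: [1.1, 0.2, -0.7]
finger_gap: 0.876
grasp_force: 0.0
t: 26.98
ee_pos: [0.5454, 0.1762, 0.2652]
ee_rot: [1.0, 0.02, 0.001, -0.001]
force: [0.7, 0.2, -0.9]
finger_gap: 1.004
grasp_force: 0.0
t: 27.4
ee_pos: [0.4962, 0.27, 0.2629]
ee_rot: [1.0, 0.021, -0.0, -0.0]
force: [0.0, 0.5, -0.3]
finger_gap: 1.0
grasp_force: 0.0
[0.49717572 0.26924732 0.26306307] [ 9.99772171e-01  2.13425750e-02  1.94010803e-04 -2.52620509e-04]
jug [274.01091602 204.46589723] [([274.1, 202.8], 0.56)]
jug [0.4831 0.2758 0.0655] 0.9164607019278299
[(array([ 0.66 , -0.421,  0.005]), 0.65), (array([0.593, 0.041, 0.005]), 0.57)] [(array([ 0.601, -0.066,  0.005]), 0.66)]
```

View pics/w7.png

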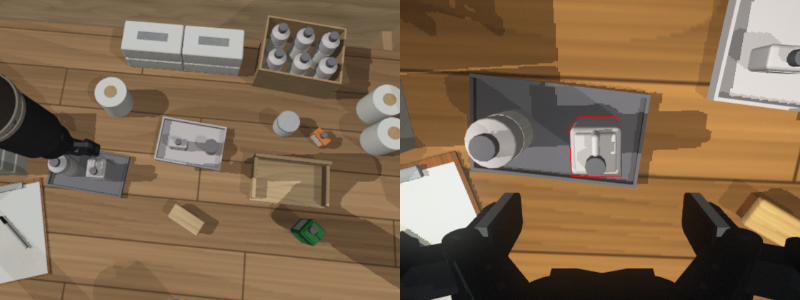

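Flask stands in the order tray (left, 178,143) beside the jar. The jug (right, 596,150) and bottle are upright in the side tray. Fetching the jug back.

```bash

python3 -m inch '[{"travel":[-0.6,-0.4,1],"turn":[0,0,0]},{"travel":[-1.25,-0.75,3],"turn":[0,0,0]},{"travel":[-1.25,-0.75,5.5],"turn":[0,0,0]},{"travel":[-1.25,-0.75,5.5],"turn":[0,0,0]},{"travel":[-1.25,-0.75,5.5],"turn":[0,0,0]}]'
python3 -m inch '[{"travel":[0,0,3],"turn":[0,0,0]},{"travel":[0,0,6],"turn":[0,0,0]},{"travel":[0,0,9],"turn":[0,0,0]},{"travel":[0,0,11.5],"turn":[0,0,0]},{"travel":[0,0,12.7],"turn":[0,0,0]}]'
python3 -m inch '[{"travel":[0,0,0],"turn":[0,0,0]},{"travel":[0,0,0],"turn":[0,0,0]},{"travel":[0,0,0],"turn":[0,0,0]}]'
```

```text
t: 28.12
ee_pos: [0.4849, 0.2745, 0.206]
ee_rot: [1.0, 0.02, -0.001, 0.001]
force: [0.8, 0.4, 1.2]
finger_gap: 0.999
grasp_force: 0.0
t: 28.53
ee_pos: [0.4852, 0.2747, 0.0784]
ee_rot: [1.0, 0.02, -0.001, 0.001]
force: [-0.5, 0.4, -0.5]
finger_gap: 1.0
grasp_force: 0.0
t: 28.78
ee_pos: [0.4866, 0.2762, 0.082]
ee_rot: [1.0, 0.02, 0.001, -0.001]
force: [-0.2, -0.7, 0.0]
finger_gap: 0.999
grasp_force: 0.0
```

```bash

python3 -m inch '[{"travel":[-0.2,0,0.3],"turn":[0,0,0]},{"travel":[-0.2,0,0.3],"turn":[0,0,0]},{"travel":[-0.2,0,0.3],"turn":[0,0,0]},{"travel":[-0.2,0,0.3],"turn":[0,0,0]}]'
python3 -m inch '[{"travel":[0,0,0],"turn":[0,0,0]},{"travel":[0,0,0],"turn":[0,0,0]},{"travel":[0,0,0],"turn":[0,0,0]},{"travel":[0,0,0],"turn":[0,0,0]},{"travel":[0,0,0],"turn":[0,0,0]}]' -1
python3 -m inch '[{"travel":[0,0,0],"turn":[0,0,0]},{"travel":[0,0,0],"turn":[0,0,0]},{"travel":[0,0,0],"turn":[0,0,0]}]'
```

```text
t: 29.12
ee_pos: [0.4836, 0.2755, 0.0778]
ee_rot: [1.0, 0.02, 0.0, -0.0]
force: [0.4, 0.3, -1.2]
finger_gap: 0.996
grasp_force: 0.0
t: 29.53
ee_pos: [0.4838, 0.2758, 0.0777]
ee_rot: [1.0, 0.02, 0.0, -0.0]
force: [-1.9, 1.2, 5.7]
finger_gap: 0.671
grasp_force: 63.9
t: 29.78
ee_pos: [0.4838, 0.2758, 0.0777]
ee_rot: [1.0, 0.02, 0.0, -0.0]
force: [-0.8, 1.9, 6.3]
finger_gap: 0.668
grasp_force: 63.9
```

```bash

python3 -m inch '[{"travel":[0,0,-1],"turn":[0,0,0]},{"travel":[0,0,-3],"turn":[0,0,0]},{"travel":[0,0,-6],"turn":[0,0,0]},{"travel":[0,0,-9],"turn":[0,0,0]},{"travel":[0,0,-12],"turn":[0,0,0]}]'
python3 -m inch '[{"travel":[0,0,-2.5],"turn":[0,0,0]},{"travel":[0,1,-4.5],"turn":[0,0,0]},{"travel":[0,3.5,-6.5],"turn":[0,0,0]},{"travel":[0,6.5,-6.5],"turn":[0,0,0]},{"travel":[-0.3,10,-6.5],"turn":[0,0,0]}]'
python3 -m inch '[{"travel":[-0.2,3.8,0],"turn":[0,0,0]},{"travel":[-0.3,7.6,0],"turn":[0,0,0]},{"travel":[-0.5,11.4,0],"turn":[0,0,0]},{"travel":[-0.6,15.2,0],"turn":[0,0,0]},{"travel":[-0.8,19,0],"turn":[0,0,0]}]'
python3 -m inch '[{"travel":[-0.2,3.8,0],"turn":[0,0,0]},{"travel":[-0.3,7.6,0],"turn":[0,0,0]},{"travel":[-0.5,11.4,0],"turn":[0,0,0]},{"travel":[-0.6,15.2,0],"turn":[0,0,0]},{"travel":[-0.8,19,0],"turn":[0,0,0]}]'
python3 -m inch '[{"travel":[-0.1,3.8,0],"turn":[0,0,0]},{"travel":[-0.3,7.6,0],"turn":[0,0,0]},{"travel":[-0.5,11.2,0],"turn":[0,0,0]},{"travel":[-0.5,14,0],"turn":[0,0,0]},{"travel":[-0.5,15.5,0],"turn":[0,0,0]}]'
python3 -m inch '[{"travel":[0,1,1],"turn":[0,0,0]},{"travel":[0,1.7,2],"turn":[0,0,0]},{"travel":[0,1.7,4],"turn":[0,0,0]},{"travel":[0,1.7,6],"turn":[0,0,0]},{"travel":[0,1.7,6],"turn":[0,0,0]}]'
python3 -m inch '[{"travel":[0,0,2],"turn":[0,0,0]},{"travel":[0,0,4],"turn":[0,0,0]},{"travel":[0,0,6],"turn":[0,0,0]},{"travel":[0,0,8],"turn":[0,0,0]},{"travel":[0,0,9],"turn":[0,0,0]}]'
python3 -m inch '[{"travel":[0,0,0.5],"turn":[0,0,0]},{"travel":[0,0,1],"turn":[0,0,0]},{"travel":[0,0,1],"turn":[0,0,0]},{"travel":[0,0,1],"turn":[0,0,0]},{"travel":[0,0,1],"turn":[0,0,0]}]'
```

```text
t: 30.2
ee_pos: [0.4824, 0.2742, 0.1976]
ee_rot: [1.0, 0.02, -0.001, 0.001]
force: [1.3, 1.1, -5.7]
finger_gap: 0.667
grasp_force: 65.9
t: 30.62
ee_pos: [0.4843, 0.1748, 0.2628]
ee_rot: [1.0, 0.021, 0.0, -0.0]
force: [0.1, -0.3, -5.6]
finger_gap: 0.672
grasp_force: 66.2
t: 31.03
ee_pos: [0.4825, -0.0169, 0.2617]
ee_rot: [1.0, 0.02, -0.001, -0.0]
force: [1.2, -0.5, -5.9]
finger_gap: 0.673
grasp_force: 66.2
t: 31.45
ee_pos: [0.4822, -0.2068, 0.2616]
ee_rot: [1.0, 0.02, -0.001, -0.0]
force: [0.9, 0.4, -4.9]
finger_gap: 0.675
grasp_force: 66.2
t: 31.87
ee_pos: [0.4835, -0.3628, 0.2608]
ee_rot: [1.0, 0.019, -0.002, -0.001]
force: [1.1, -0.1, -5.0]
finger_gap: 0.673
grasp_force: 66.7
t: 32.28
ee_pos: [0.4829, -0.3745, 0.1964]
ee_rot: [1.0, 0.02, -0.004, -0.003]
force: [-1.2, 0.6, -6.8]
finger_gap: 0.673
grasp_force: 66.5
t: 32.7
ee_pos: [0.4847, -0.3756, 0.1101]
ee_rot: [1.0, 0.02, -0.001, -0.001]
force: [-0.7, 0.1, -5.5]
finger_gap: 0.669
grasp_force: 66.6
t: 33.12
ee_pos: [0.4863, -0.3775, 0.1034]
ee_rot: [1.0, 0.02, 0.001, 0.0]
force: [-0.5, -0.3, -5.4]
finger_gap: 0.671
grasp_force: 66.6
```

```bash

python3 -m inch '[{"travel":[0,-0.1,0.5],"turn":[0,0,0]},{"travel":[0,-0.15,1.1],"turn":[0,0,0]},{"travel":[0,-0.15,1.7],"turn":[0,0,0]},{"travel":[0,-0.15,1.7],"turn":[0,0,0]},{"travel":[0,-0.15,1.7],"turn":[0,0,0]}]'
python3 -m inch '[{"travel":[0,0,0],"turn":[0,0,0]},{"travel":[0,0,0],"turn":[0,0,0]}]'
```

```text
t: 33.53
ee_pos: [0.4854, -0.3755, 0.0847]
ee_rot: [1.0, 0.02, -0.0, -0.0]
force: [-1.0, -0.5, -5.6]
finger_gap: 0.666
grasp_force: 67.2
t: 33.7
ee_pos: [0.4855, -0.3757, 0.0849]
ee_rot: [1.0, 0.02, -0.0, -0.0]
force: [0.3, 0.1, -3.9]
finger_gap: 0.672
grasp_force: 67.2
```

```bash

python3 -m inch '[{"travel":[0,0,0.1],"turn":[0,0,0]},{"travel":[0,0,0.1],"turn":[0,0,0]}]'
python3 -m inch '[{"travel":[0,0,0],"turn":[0,0,0]},{"travel":[0,0,0],"turn":[0,0,0]},{"travel":[0,0,0],"turn":[0,0,0]},{"travel":[0,0,0],"turn":[0,0,0]},{"travel":[0,0,0],"turn":[0,0,0]}]' 1
python3 -m inch '[{"travel":[0,0,-2],"turn":[0,0,0]},{"travel":[0,0,-5],"turn":[0,0,0]},{"travel":[0,0,-9],"turn":[0,0,0]},{"travel":[0,0,-13],"turn":[0,0,0.02]},{"travel":[0,0,-17],"turn":[0,0,0.04]}]'
python3 - <<'E'
from h import *
im=get_image("wrist"); cv2.imwrite("pics/w8a.png",im)
E
python3 -m inch '[{"travel":[0,-4,-0.5],"turn":[0,0,0]},{"travel":[0,-8,-1],"turn":[0,0,0]},{"travel":[0,-12,-1],"turn":[0,0,0]},{"travel":[0,-16,-1],"turn":[0,0,0]},{"travel":[0,-20,-1],"turn":[0,0,0]}]'
python3 -m inch '[{"travel":[0,-4,0],"turn":[0,0,0]},{"travel":[0,-8,0],"turn":[0,0,0]},{"travel":[0,-12,0],"turn":[0,0,0]},{"travel":[0,-16,0],"turn":[0,0,0]},{"travel":[0,-20,0],"turn":[0,0,0]}]'
python3 -m inch '[{"travel":[0,-4,0],"turn":[0,0,0]},{"travel":[0,-8,0],"turn":[0,0,0]},{"travel":[0,-12,0],"turn":[0,0,0]},{"travel":[0,-16,0],"turn":[0,0,0]},{"travel":[0,-20,0],"turn":[0,0,0]}]'
python3 -m inch '[{"travel":[0.3,-4,0],"turn":[0,0,0]},{"travel":[0.3,-8,0],"turn":[0,0,0]},{"travel":[0.3,-12,0],"turn":[0,0,0]},{"travel":[0.3,-15,0],"turn":[0,0,0]},{"travel":[0.3,-17,0],"turn":[0,0,0]}]'
python3 -m inch '[{"travel":[0,0,1],"turn":[0,0,0]},{"travel":[0,0,3],"turn":[0,0,0]},{"travel":[0,0,6],"turn":[0,0,0]},{"travel":[0,0,6],"turn":[0,0,0]},{"travel":[0,0,6],"turn":[0,0,0]}]'
python3 - <<'E'
from fit import *
C=cam("wrist");im=get_image("wrist");s=sense();print(s["ee_pos"],s["ee_rot"])
rs=regions_of("wrist","round_bottle")[:1]; x,i=fit(C,"round_bottle",rs[0]["region"],(.488,.395,0),.005); print(x.round(4),i)
cv2.imwrite("pics/w8.png",np.hstack([cv2.resize(cv2.imread("pics/w8a.png"),(400,300)),cv2.resize(im,(400,300))]))
E
```

```text
t: 33.87
ee_pos: [0.4856, -0.3758, 0.0845]
ee_rot: [1.0, 0.02, 0.0, 0.0]
force: [-1.3, 2.1, -0.6]
finger_gap: 0.672
grasp_force: 67.4
t: 34.28
ee_pos: [0.4859, -0.3758, 0.0844]
ee_rot: [1.0, 0.02, 0.0, 0.0]
force: [-0.0, 0.8, 0.0]
finger_gap: 1.002
grasp_force: 0.0
t: 34.7
ee_pos: [0.4853, -0.3756, 0.2561]
ee_rot: [1.0, -0.0, -0.0, 0.0]
force: [1.5, -1.2, -0.4]
finger_gap: 0.999
grasp_force: 0.0
t: 35.17
ee_pos: [0.4852, -0.1742, 0.2645]
ee_rot: [1.0, -0.0, 0.0, -0.0]
force: [0.9, 0.4, 0.6]
finger_gap: 0.996
grasp_force: 0.0
t: 35.58
ee_pos: [0.4851, 0.0262, 0.2647]
ee_rot: [1.0, 0.0, 0.001, -0.0]
force: [1.3, -0.3, -0.3]
finger_gap: 0.999
grasp_force: 0.0
t: 36.0
ee_pos: [0.4851, 0.2264, 0.2646]
ee_rot: [1.0, 0.0, 0.0, -0.0]
force: [0.9, 0.5, -0.1]
finger_gap: 1.003
grasp_force: 0.0
t: 36.42
ee_pos: [0.4881, 0.3974, 0.2636]
ee_rot: [1.0, 0.001, -0.0, 0.0]
force: [0.1, -0.8, 0.1]
finger_gap: 1.001
grasp_force: 0.0
t: 36.83
ee_pos: [0.488, 0.3932, 0.203]
ee_rot: [1.0, 0.0, -0.001, 0.002]
force: [-0.2, -0.4, 0.8]
finger_gap: 1.003
grasp_force: 0.0
[0.48885422 0.39395177 0.20485461] [9.99999903e-01 1.19498540e-04 1.58941380e-04 3.92456725e-04]
[ 0.4887  0.3943 -0.0288] 0.9641504329004329
```

View pics/w8.png

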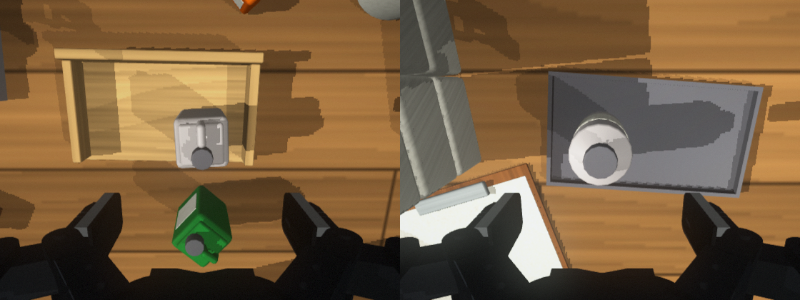

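The jug is back upright in its place (left, 202,140) and the bottle (right, 600,150) is centred. Gripping the bottle.

```bash

python3 -m inch '[{"travel":[0,0,3],"turn":[0,0,0]},{"travel":[0,0,6],"turn":[0,0,0]},{"travel":[0,0,9],"turn":[0,0,0]},{"travel":[0,0,11.5],"turn":[0,0,0]},{"travel":[0,0,12.7],"turn":[0,0,0]}]'
python3 -m inch '[{"travel":[0,0,0],"turn":[0,0,0]},{"travel":[0,0,0],"turn":[0,0,0]},{"travel":[0,0,0],"turn":[0,0,0]}]'
python3 -m inch '[{"travel":[0,0,0],"turn":[0,0,0]},{"travel":[0,0,0],"turn":[0,0,0]},{"travel":[0,0,0],"turn":[0,0,0]},{"travel":[0,0,0],"turn":[0,0,0]},{"travel":[0,0,0],"turn":[0,0,0]}]' -1
python3 -m inch '[{"travel":[0,0,0],"turn":[0,0,0]},{"travel":[0,0,0],"turn":[0,0,0]},{"travel":[0,0,0],"turn":[0,0,0]}]'
```

```text
t: 37.35
ee_pos: [0.4883, 0.3938, 0.0759]
ee_rot: [1.0, -0.0, -0.0, 0.0]
force: [-0.6, -1.6, -0.4]
finger_gap: 1.0
grasp_force: 0.0
t: 37.6
ee_pos: [0.4896, 0.3955, 0.0796]
ee_rot: [1.0, 0.0, 0.001, -0.001]
force: [0.3, -0.2, 0.3]
finger_gap: 1.003
grasp_force: 0.0
t: 38.02
ee_pos: [0.4891, 0.3948, 0.0791]
ee_rot: [1.0, 0.0, 0.001, -0.001]
force: [-0.6, -1.3, 7.2]
finger_gap: 0.661
grasp_force: 63.3
t: 38.27
ee_pos: [0.4891, 0.3948, 0.0792]
ee_rot: [1.0, 0.0, 0.001, -0.001]
force: [-2.1, -2.2, 7.3]
finger_gap: 0.661
grasp_force: 63.3
```

```bash

python3 -m inch '[{"travel":[0,0,-1],"turn":[0,0,0]},{"travel":[0,0,-3],"turn":[0,0,0]},{"travel":[0,0,-6],"turn":[0,0,0]},{"travel":[0,0,-9],"turn":[0,0,0]},{"travel":[0,0,-12],"turn":[0,0,0]}]'
python3 -m inch '[{"travel":[0,0,-2.5],"turn":[0,0,0]},{"travel":[0,1,-4.5],"turn":[0,0,0]},{"travel":[0,3.5,-6.5],"turn":[0,0,0]},{"travel":[0,6.5,-6.5],"turn":[0,0,0]},{"travel":[0,10,-6.5],"turn":[0,0,0]}]'
python3 -m inch '[{"travel":[0,3.8,0],"turn":[0,0,0]},{"travel":[0,7.6,0],"turn":[0,0,0]},{"travel":[0,11.4,0],"turn":[0,0,0]},{"travel":[0,15.2,0],"turn":[0,0,0]},{"travel":[0,19,0],"turn":[0,0,0]}]'
python3 -m inch '[{"travel":[0,3.8,0],"turn":[0,0,0]},{"travel":[0,7.6,0],"turn":[0,0,0]},{"travel":[0,11.4,0],"turn":[0,0,0]},{"travel":[0,15.2,0],"turn":[0,0,0]},{"travel":[0,19,0],"turn":[0,0,0]}]'
python3 -m inch '[{"travel":[0,3.8,0],"turn":[0,0,0]},{"travel":[0,7.6,0],"turn":[0,0,0]},{"travel":[0,11.4,0],"turn":[0,0,0]},{"travel":[0,15,0],"turn":[0,0,0]},{"travel":[0,17,0],"turn":[0,0,0]}]'
python3 -m inch '[{"travel":[0.1,1,1],"turn":[0,0,0]},{"travel":[0.1,1.7,2],"turn":[0,0,0]},{"travel":[0.1,1.7,4],"turn":[0,0,0]},{"travel":[0.1,1.7,6],"turn":[0,0,0]},{"travel":[0.1,1.7,6],"turn":[0,0,0]}]'
python3 -m inch '[{"travel":[0,0,2],"turn":[0,0,0]},{"travel":[0,0,4],"turn":[0,0,0]},{"travel":[0,0,6],"turn":[0,0,0]},{"travel":[0,0,8],"turn":[0,0,0]},{"travel":[0,0,9],"turn":[0,0,0]}]'
python3 -m inch '[{"travel":[0,0,0.5],"turn":[0,0,0]},{"travel":[0,0,1],"turn":[0,0,0]},{"travel":[0,0,1],"turn":[0,0,0]},{"travel":[0,0,1],"turn":[0,0,0]},{"travel":[0,0,1],"turn":[0,0,0]}]'
```

```text
t: 38.68
ee_pos: [0.4878, 0.3937, 0.1984]
ee_rot: [1.0, -0.0, -0.001, 0.001]
force: [0.9, 0.9, -5.6]
finger_gap: 0.661
grasp_force: 65.3
t: 39.1
ee_pos: [0.4882, 0.2943, 0.2636]
ee_rot: [1.0, 0.001, 0.001, -0.001]
force: [0.4, -1.0, -5.7]
finger_gap: 0.659
grasp_force: 65.4
t: 39.52
ee_pos: [0.4873, 0.1024, 0.2625]
ee_rot: [1.0, 0.0, -0.0, -0.0]
force: [0.5, 0.8, -4.2]
finger_gap: 0.66
grasp_force: 65.4
t: 39.93
ee_pos: [0.4874, -0.0873, 0.2626]
ee_rot: [1.0, 0.0, -0.0, -0.0]
force: [1.7, 0.4, -5.5]
finger_gap: 0.661
grasp_force: 65.4
t: 40.35
ee_pos: [0.4875, -0.2586, 0.2622]
ee_rot: [1.0, -0.001, -0.001, -0.0]
force: [1.3, 1.7, -4.8]
finger_gap: 0.662
grasp_force: 65.6
t: 40.77
ee_pos: [0.4866, -0.2708, 0.1973]
ee_rot: [1.0, -0.0, -0.004, -0.002]
force: [-0.6, 0.1, -6.7]
finger_gap: 0.668
grasp_force: 65.9
t: 41.18
ee_pos: [0.4886, -0.2715, 0.1105]
ee_rot: [1.0, 0.0, -0.001, -0.001]
force: [-0.8, 0.1, -4.5]
finger_gap: 0.662
grasp_force: 65.9
t: 41.6
ee_pos: [0.4903, -0.2728, 0.1033]
ee_rot: [1.0, 0.0, 0.001, 0.0]
force: [0.1, -0.1, -5.5]
finger_gap: 0.661
grasp_force: 66.0
```

```bash

python3 -m inch '[{"travel":[0,0,0.5],"turn":[0,0,0]},{"travel":[0,0,1],"turn":[0,0,0]},{"travel":[0,0,1.5],"turn":[0,0,0]},{"travel":[0,0,1.5],"turn":[0,0,0]},{"travel":[0,0,1.5],"turn":[0,0,0]}]'
python3 -m inch '[{"travel":[0,0,0.1],"turn":[0,0,0]},{"travel":[0,0,0.1],"turn":[0,0,0]}]'
```

```text
t: 42.02
ee_pos: [0.4893, -0.2727, 0.0868]
ee_rot: [1.0, 0.0, -0.0, -0.0]
force: [-0.6, 0.7, -4.7]
finger_gap: 0.665
grasp_force: 66.0
t: 42.18
ee_pos: [0.4897, -0.2727, 0.0863]
ee_rot: [1.0, 0.0, -0.0, 0.0]
force: [-0.5, 0.4, -4.1]
finger_gap: 0.663
grasp_force: 66.1
```

```bash

python3 -m inch '[{"travel":[0,0,0.1],"turn":[0,0,0]},{"travel":[0,0,0.1],"turn":[0,0,0]}]'
python3 -m inch '[{"travel":[0,0,0],"turn":[0,0,0]},{"travel":[0,0,0],"turn":[0,0,0]},{"travel":[0,0,0],"turn":[0,0,0]},{"travel":[0,0,0],"turn":[0,0,0]},{"travel":[0,0,0],"turn":[0,0,0]}]' 1
python3 -m inch '[{"travel":[0,0,-2],"turn":[0,0,0]},{"travel":[0,0,-5],"turn":[0,0,0]},{"travel":[0,0,-9],"turn":[0,0,0]},{"travel":[0,0,-13],"turn":[0,0,0]},{"travel":[0,0,-17],"turn":[0,0,0]}]'
python3 -m inch '[{"travel":[0,1,-3],"turn":[0,0,0]},{"travel":[0,3,-6],"turn":[0,0,0]},{"travel":[0,5,-8.5],"turn":[0,0,0]},{"travel":[0,5,-8.5],"turn":[0,0,0]},{"travel":[0,5,-8.5],"turn":[0,0,0]}]'
python3 - <<'E'
from fit import *
C=cam("wrist");im=get_image("wrist");print(sense()["ee_pos"])
for k,p in dict(jug=(.4864,-.3755,.04),round_bottle=(.4888,-.2735,0)).items():
    rs=regions_of("wrist",k); c=proj(C,[p[0],p[1],.08]); rs=[r for r in rs if np.hypot(*(np.array(r["xy"])-c))<25]
    if rs: x,i=fit(C,k,rs[0]["region"],p); print(k,x.round(4),i)
cv2.imwrite("pics/w9.png",np.hstack([cv2.resize(get_image("scene"),(400,300)),cv2.resize(im,(400,300))]))
E
```

```text
t: 42.35
ee_pos: [0.4898, -0.2728, 0.0862]
ee_rot: [1.0, 0.0, 0.0, 0.0]
force: [-2.0, 1.4, 4.7]
finger_gap: 0.66
grasp_force: 66.9
t: 42.77
ee_pos: [0.4898, -0.2728, 0.0853]
ee_rot: [1.0, 0.0, 0.0, 0.0]
force: [-0.1, -0.5, 0.1]
finger_gap: 0.997
grasp_force: 0.0
t: 43.18
ee_pos: [0.4891, -0.2726, 0.257]
ee_rot: [1.0, 0.0, -0.0, 0.0]
force: [1.6, 0.4, -0.2]
finger_gap: 0.999
grasp_force: 0.0
t: 43.6
ee_pos: [0.49, -0.3236, 0.3414]
ee_rot: [1.0, -0.001, 0.001, 0.0]
force: [-0.8, 0.2, -0.9]
finger_gap: 1.002
grasp_force: 0.0
[ 0.4894479  -0.32275099  0.3398793 ]
jug [ 0.4857 -0.3743  0.0586] 0.9187951807228916
```

View pics/w9.png

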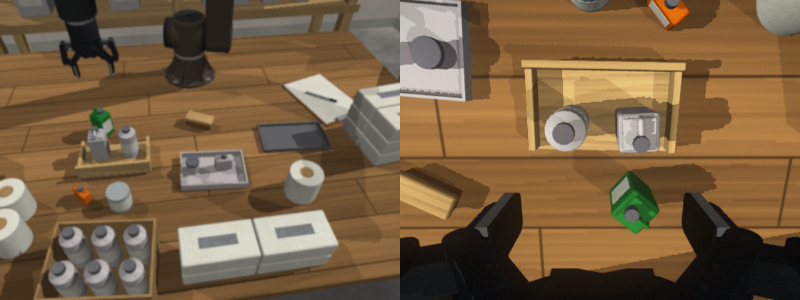

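Both tall things are back upright in the bay (right, 565,130 and 640,130). The jug fit is within about 1.5 mm of its start. The flask stands beside the jar (left, 222,160) and nothing else has moved. Handing in.

```bash
python3 -c "
from workcell import *
print(hand_in())"
```

```text
the job is handed in; nothing more can be done
None
```

Job handed in at about 44 s: the flask stands upright beside the jar in the order tray, and the jug and round bottle are back upright where they stood at the start, with nothing knocked over; the last check measured the jug but gave no fit for the bottle, which I judged from the picture and the arm's release position.

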